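# Line up two slide tubes on the soldering jig with a mandrel

### The job

I am about to solder the patch over the gap between the two brass tubes clamped in the jig. The sliding head is already at the right spacing, so first lock it there by pressing its cam lever fully down, then take the mandrel that fits the tubes - the thicker of the two on the wooden rest - and run it through the tube in the fixed head and on through the tube in the sliding head until its tip stands about 20 mm out of the far end. Finish holding the mandrel still in the gripper like that, spanning both tubes; do not shift the sliding head, and leave the thin mandrel, flux bottle, solder spool and brass patch where they are.

Things in the scene. Friction and masses are not known exactly. Their poses are not given: they have to be found in the camera images.
- jig: Soldering jig bolted to the bench: dark base plate 100 x 235 x 12 mm (y -30 to 205), 50 mm square aluminium rail along y, top 62 mm up. Origin on the bench below fixed_mouth. +y runs from fixed to sliding head (to the robot's left within 15 degrees), -x to the lever side (robot). Both tubes lie on one level line along y, 108 mm above the bench; the heads are 60 mm wide and reach 146 mm.
- fixed_mouth (a point): Centre of the entry mouth of the brass tube in the fixed (bare aluminium) head, the end away from the sliding head. Tube 40 mm long, bore 17 mm, outside 21 mm; the ferrule at this mouth is 29 mm across, with a cone opening from 17 to 25 mm over 5 mm. Axes as the jig's: +y points into the bore.
- fixed_exit (a point): Centre of the other end of the same tube, 40 mm further along +y. Axes as the jig's.
- slide_mouth (a point): Centre of the entry mouth of the like tube (40 mm long, bore 17 mm, same coned ferrule, facing the fixed head) in the sliding (grey painted) head. The gap between the tubes, 33 to 60 mm, varies. Axes as the jig's.
- slide_exit (a point): Centre of the far end of the tube in the sliding head, 40 mm further along +y: the mandrel's tip comes out here. Axes as the jig's.
- sliding_head (a joint): Place of the sliding head along the rail, m, growing along the jig's +y; at 0 the gap between the tubes is 25 mm; range 0 to 0.062. Unlocked only some 4 N of friction hold it; with the lever down the cam grips the rail and it takes more than 25 N to shift it.
- cam_lever (a joint): Angle of the cam lever, rad: 0 fully raised (60 degrees above level), growing as it is pressed down, 1.15 fully down on its stop (6 degrees below level) = locked. It stays where it is left and takes 2 to 5 N at its end to move, most on the way to the bottom.
- lever_tip (a point): Centre of the black roller-shaped grip at the lever's end: 18 mm diameter, 26 mm long across the lever (along the jig's y). The lever points from its pivot towards the robot (jig -x) and swings down in the jig's x-z plane.
- lever_pivot (a point): Centre of the lever's pivot pin (parallel to the jig's y), on the sliding head, 45 mm in front of the tube axis and 50 mm above the bench; lever_tip is 85 mm from it.
- mandrel: The thicker mandrel, loose, about 0.4 kg: dark handle 24 mm diameter x 95 mm, then a bright steel rod 14 mm diameter x 190 mm, last 12 mm tapered to 6 mm. Origin on the axis at the shoulder between them, +y to the tip; balances at y = +10 mm. Starts level on the rest, axis 50 mm up, tip to the robot's left, in notches at y = -80 and +130 mm; handle gripped from above at y = -15 mm.
- mandrel_tip (a point): Centre of the nose end of the thicker mandrel, 190 mm from the shoulder on the axis.
- rest: Fixed wooden rest, board 120 x 250 x 10 mm with two crosswise supports of two V notches each, up to 60 mm high; the two mandrels lie in it side by side along its y axis, 60 mm apart, in either order. Origin under its middle.
- thin_mandrel: Bystander, loose: the like mandrel with an 18 mm handle and an 8 mm rod, same lengths, too thin for these tubes; its axis starts 46 mm above the bench. Origin and axes as on the thicker one.
- flux_bottle: Bystander: small clear plastic bottle with a white cap, 34 mm diameter, 75 mm high, standing; origin under its middle.
- solder_spool: Bystander: aluminium spool, 52 mm diameter, 44 mm high, standing on its flange; origin under its middle.
- patch: Bystander: half-round brass patch, 24 mm wide, 70 mm long, 12 mm high, lying hollow side down; origin under its middle.

How it is judged:
By the outcome, as a careful person would: the job done as asked, in the order asked, and still so for the second after the job is handed in, while the arm keeps its last pose, push and grip.
It also fails if it takes over 58 s, if anything falls off the work surface, if the arm or the gripper's body presses on something with over 40 N, if the wrist force passes 120 N, or if a joint passes its speed limit or range.

### The arm

A 7-joint arm with a two-finger parallel gripper is mounted at the origin on the work surface. World frame = base frame: x ahead of the robot, y to its left, z up, the work surface at z = 0. Lengths are in m, angles in rad, forces in N, time in s.
With the tool pointing down it reaches from about 0.35 to 0.9 m from the base axis. Payload 8.1 kg.
Tool frame: the origin (TCP) lies where the fingers leave the gripper's body, on its centre line; the fingertips stand 66 mm ahead of it and the grasp point (between the pads) lies 47 mm ahead of it; z points along the fingers, y is the line along which they close (so a half turn about z gives the same grasp; the last joint's range is limited). The gripper opens to 92 mm and grips with 3 to 60 N. Pads are 19 mm wide; open, the fingers measure 130 mm over their backs; the gripper's body (75 mm by 190 mm) begins 47 mm behind the grasp point.
Start: joints at [1.071, 0.434, 0.025, 1.573, -0.012, 1.134, -0.075], TCP at [0.242, -0.576, 0.292] pointing down, gripper open.
Joint ranges: [-2.62, 2.62], [-0.44, 2.09], [-1.27, 1.32], [0.08, 2.57], [-1.32, 4.46], [0.12, 2], [-2.74, 2.74]. Speed limits (rad/s): [2.22, 2.22, 3.01, 3.01, 3.14, 3.14, 3.14].

### API

Orientations are given as a rotation vector (axis times angle).
In Python, from cell import arm gives the robot as it stands.
- The arm moves only by the tool send_rows, never from a script. Its argument "motion" is text: rows parted by semicolons, each of 7 numbers parted by spaces: the closure, from 0 (fully open) to 1 (shut), then the shift along the world's x, y, z in m, then the turn, a rotation vector about the world's x, y, z in degrees. A call has 1 to 5 rows; each row shifts and turns the commanded pose from where the row before left it; what a row does not reach is not made up. A row lasts 1/8 s, in which the tool goes at most 62.5 mm and 10.7 degrees, less where a joint would pass 70% of its speed; a pose out of reach is approached as far as the arm can. A call is refused whole if a number of a shift passes 0.0625 or a number of a turn 10.7, either way. A call with a gripper value outside its range is refused whole. The fingers move at their own pace and stop on an object; "force" is the grip in N (left out, the last holds). Time passes only in rows, so rows that do not move let the fingers close. It gives the time, the measured TCP pose, the force, the opening and the grip force at its end, in the units of the state.
- arm.observe(): the state, without advancing time (a new reading comes with each control period).
- arm.get_image(name): name is "side" or "top" or "wrist"; returns (picture, depth): 480x640x3 uint8, blue, green, red; 480x640 float32, m along the optical axis (not along the pixel's ray), 0 where there is no reading.
- arm.camera_model(name): a dict with "fx", "fy", "cx", "cy" (pixels), "view" (4x4, takes a point from world to camera coordinates). Camera axes: x right, y down, z forward; pixel columns grow to the right and rows downward; lengths in m; the calibration is good to about 2 mm. A picture is of the moment at which its call begins: read the wrist's pose just before it. camera_model takes no time and is no camera call; for the wrist camera it gives the pose at the moment of the call.
- arm.sign_off(): hands the job in; it is judged then, once.
The state is a dict: "clock": time; "joints": joint angles; "dq": joint speeds; "joint_efforts": joint torques, N m; "position": TCP position; "ee_rot": TCP orientation; "force": force on the tool from outside, world axes, zero at the start; "ft_torque": the same for the moment, N m; "width": opening from 0.0 (shut) to 1.0 (fully open); "gripper_force": force on a finger pad.
Only numpy, scipy, OpenCV 4.12 (cv2) and the standard library are available. Lean on these libraries where they do the work, as an engineer would, in place of code of your own. Each camera call takes 0.05 s, during which the arm holds its last target. There are 200 camera calls.

## Working session

There is one attempt and no reset: what is moved stays moved. The work goes in short steps, Python scripts to look and compute and a tool call to move; the robot and the scene stay as the last step left them, time stands still between calls to the robot, and variables do not carry over. Pictures are saved under pics/ and viewed, at most 10 in all, crops included, and the job is handed in when it is done.

Besides the shell and the picture viewer there is one more tool, called after "Emit:" by a JSON object that holds its "api" and its "payload", one argument or row to a line. send_rows: Moves the arm, as the interface text tells. Its arguments: {"type":"object","properties":{"motion":{"type":"string"},"force":{"type":"number"}},"required":["motion"]}

```bash
mkdir -p pics
python3 - <<'E'
from cell import arm
import cv2,numpy as np
s=arm.observe();print({k:np.round(v,3) for k,v in s.items()})
for n in("top","side"):
    im,d=arm.get_image(n);cv2.imwrite(f"pics/{n}0.png",im);np.save(f"pics/{n}0.npy",d)
    m=arm.camera_model(n);print(n,m);np.savez(f"pics/{n}0cam.npz",**m)
E
```

```text
{'clock': np.float64(0.0), 'joints': array([ 1.071,  0.435,  0.025,  1.574, -0.012,  1.134, -0.075]), 'dq': array([ 0.001,  0.002,  0.002, -0.   , -0.   ,  0.   , -0.001]), 'joint_efforts': array([-1.0000e-03, -6.6786e+01,  9.8400e-01, -3.1446e+01, -6.1000e-02,
        4.3000e-02,  0.0000e+00]), 'position': array([ 0.241, -0.576,  0.291]), 'ee_rot': array([-3.079e+00, -6.190e-01,  1.000e-03]), 'force': array([ 0.608, -0.425,  0.43 ]), 'ft_torque': array([-0.014, -0.012,  0.001]), 'gripper_force': np.float64(0.0), 'width': np.float64(0.995)}
top {'fx': 490.53023793327964, 'fy': 490.53023793327964, 'cx': 324.05129186022987, 'cy': 241.35634584861805, 'view': array([[ 0.0145081 , -0.99986757, -0.00737294,  0.00917066],
       [-0.9936056 , -0.01359073, -0.11208572,  0.57884075],
       [ 0.11197067,  0.00895195, -0.99367119,  0.93832167],
       [ 0.        ,  0.        ,  0.        ,  1.        ]])}
side {'fx': 607.4001683395892, 'fy': 607.4001683395892, 'cx': 322.8349279622972, 'cy': 244.7354365639877, 'view': array([[ 0.93758715, -0.34764438, -0.00858554, -0.55440354],
       [-0.24652623, -0.64705626, -0.72148666,  0.21261743],
       [ 0.24526546,  0.67857319, -0.6923751 ,  0.94796837],
       [ 0.        ,  0.        ,  0.        ,  1.        ]])}
```

View pics/top0.png

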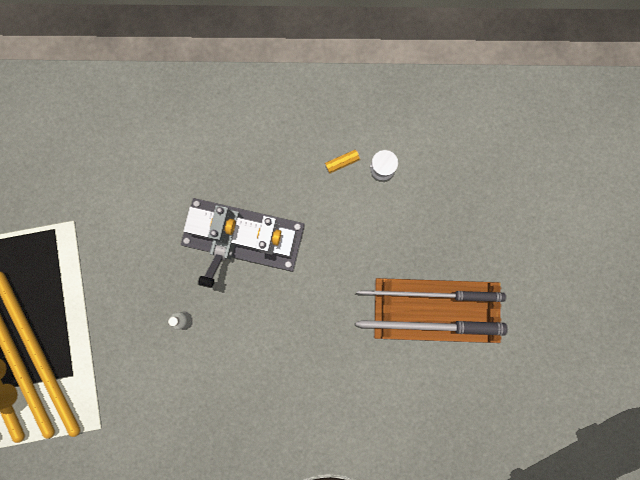

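View pics/side0.png

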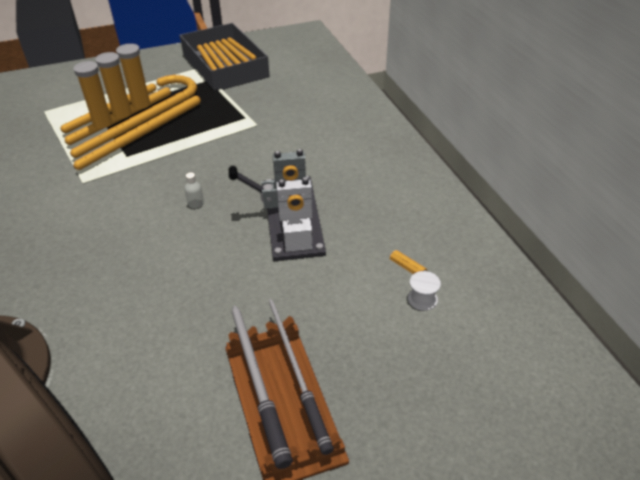

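```bash
cat > h.py <<'E'
import numpy as np,cv2
def load(n,t="0"):
    return cv2.imread(f"pics/{n}{t}.png"),np.load(f"pics/{n}{t}.npy"),np.load(f"pics/{n}{t}cam.npz")
def ray(m,u,v,z):
    V=m["view"];R,t=V[:3,:3],V[:3,3];o=-R.T@t
    d=R.T@np.array([(u-m["cx"])/m["fx"],(v-m["cy"])/m["fy"],1.]);return o+d*(z-o[2])/d[2]
def cloud(m,d):
    v,u=np.mgrid[:d.shape[0],:d.shape[1]]
    p=np.stack([(u-m["cx"])/m["fx"]*d,(v-m["cy"])/m["fy"]*d,d],-1)-m["view"][:3,3]
    w=p@m["view"][:3,:3];w[d<=0]=np.nan;return w
def proj(m,p):
    c=m["view"]@np.append(p,1);return m["cx"]+m["fx"]*c[0]/c[2],m["cy"]+m["fy"]*c[1]/c[2]
E
python3 - <<'E'
from h import *
im,d,m=load("top");w=cloud(m,d)
print("table z",np.nanmedian(w[350:450,200:300,2]))
# jig base plate
z=w[...,2];box=np.zeros(z.shape,bool);box[190:300,170:320]=1
for lo,hi in((.006,.02),(.055,.07),(.135,.16)):
    p=w[box&(z>lo)&(z<hi)][:,:2].astype(np.float32)
    print(lo,len(p),cv2.minAreaRect(p),np.median(z[box&(z>lo)&(z<hi)]))
# mandrels: depth above rest
box[:]=0;box[270:350,350:520]=1
for r0,r1 in((285,305),(312,340)):
    q=w[r0:r1,350:515].reshape(-1,3);q=q[q[:,2]>.045]
    print(r0,len(q),q.min(0),q.max(0),[ (np.round(q[(q[:,1]>a)&(q[:,1]<a+.02)].mean(0),4),np.round(np.ptp(q[(q[:,1]>a)&(q[:,1]<a+.02)][:,0]),4)) for a in np.arange(-.36,-.06,.04) if ((q[:,1]>a)&(q[:,1]<a+.02)).any()])
cv2.imwrite("pics/topj.png",cv2.resize(im[190:305,160:320],None,fx=5,fy=5,interpolation=cv2.INTER_CUBIC))
s,_,ms=load("side")
cv2.imwrite("pics/sidej.png",cv2.resize(s[140:265,220:345],None,fx=4.8,fy=4.8,interpolation=cv2.INTER_CUBIC))
E
```

```text
table z -2.893471559607685e-05
0.006 2063 ((0.5545006990432739, 0.19220513105392456), (0.23613765835762024, 0.18242335319519043), 77.8797378540039) 0.011823330895632835
0.055 2007 ((0.577639639377594, 0.1842433512210846), (0.2105702906847, 0.10452625900506973), 78.01093292236328) 0.062067326512769444
0.135 527 ((0.5896576642990112, 0.16279786825180054), (0.10912908613681793, 0.059630002826452255), 77.79053497314453) 0.1369261384063226
285 1016 [ 0.45766372 -0.3315998   0.04501915] [ 0.49710678 -0.04762566  0.05938214] [(array([ 0.4772, -0.3116,  0.0511]), np.float64(0.0364)), (array([ 0.4753, -0.2701,  0.0528]), np.float64(0.0172)), (array([ 0.4762, -0.2313,  0.0498]), np.float64(0.0153)), (array([ 0.4769, -0.1901,  0.0485]), np.float64(0.006)), (array([ 0.4783, -0.1501,  0.0487]), np.float64(0.006)), (array([ 0.4759, -0.1077,  0.0509]), np.float64(0.0363)), (array([ 0.4791, -0.0699,  0.0487]), np.float64(0.006))]
312 1572 [ 0.39452498 -0.32946543  0.04509175] [ 0.4407977  -0.04581383  0.06545382] [(array([ 0.416 , -0.3112,  0.0558]), np.float64(0.0416)), (array([ 0.416 , -0.27  ,  0.0593]), np.float64(0.023)), (array([ 0.4165, -0.2312,  0.0561]), np.float64(0.0226)), (array([ 0.4178, -0.1898,  0.0551]), np.float64(0.0116)), (array([ 0.418 , -0.1501,  0.055 ]), np.float64(0.0135)), (array([ 0.4194, -0.1079,  0.0541]), np.float64(0.0432)), (array([ 0.4198, -0.0701,  0.0556]), np.float64(0.0129))]
```

View pics/topj.png

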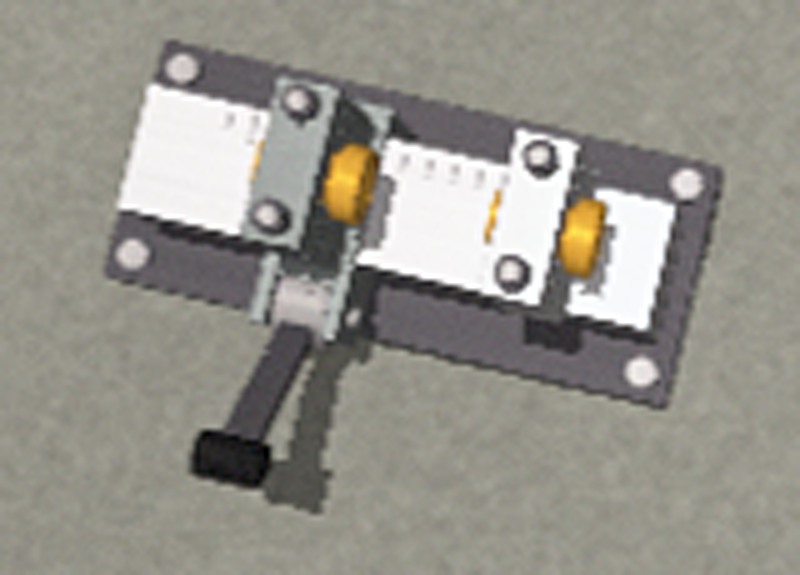

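View pics/sidej.png

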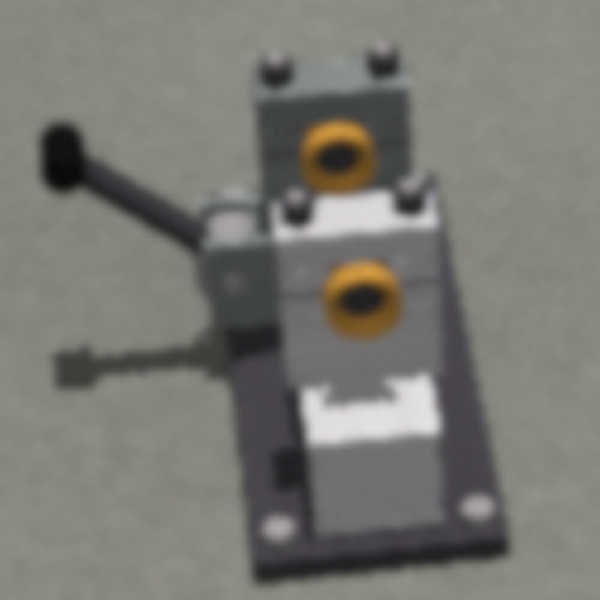

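Run:
```python
from h import *
im,d,m=load("top");w=cloud(m,d);z=w[...,2]
a=np.radians(90-12.05)
# head tops split
box=np.zeros(z.shape,bool);box[190:300,170:320]=1
mm=(box&(z>.142)&(z<.148)).astype(np.uint8)
n,l,st,c=cv2.connectedComponentsWithStats(mm)
for i in range(1,n):
    if st[i,4]>30: print("head",st[i],cv2.minAreaRect(w[l==i][:,:2].astype(np.float32)),np.nanmedian(z[l==i]))
# all head-top points
# plate colour mask : base points, dir-fit
p=w[box&(z>.009)&(z<.0145)][:,:2].astype(np.float32)
for ang in np.arange(10,14.1,.5):
    r=np.radians(ang);ey=np.array([np.sin(r),np.cos(r)]);ex=np.array([np.cos(r),-np.sin(r)])
    X,Y=p@ex,p@ey
    print(ang,"X",np.percentile(X,[.2,99.8]).round(4),"Y",np.percentile(Y,[.2,99.8]).round(4))
# ferrules in both views
for n in("top","side"):
    im,d,m=load(n);w=cloud(m,d)
    hsv=cv2.cvtColor(im,cv2.COLOR_BGR2HSV);g=cv2.inRange(hsv,(10,120,90),(30,255,255))
    b=np.zeros_like(g)
    if n=="top": b[190:300,170:320]=255
    else: b[150:230,260:330]=255
    cs,_=cv2.findContours(g&b,cv2.RETR_EXTERNAL,cv2.CHAIN_APPROX_NONE)
    for c in cs:
        if len(c)>=12:
            e=cv2.fitEllipse(c);print(n,np.round(e[0],2),np.round(e[1],2),round(e[2]),ray(m,*e[0],.108).round(4),"top pts",ray(m,*e[0],.1225).round(4))
    # dark holes
    if n=="side":
        for y,x in((202,295),(172,290)): print(w[y-3:y+4,x,:].round(3).tolist())
# lever grip
im,d,m=load("top");w=cloud(m,d)
k=(im.max(2)<40);b=np.zeros(k.shape,bool);b[265:295,190:222]=1
q=w[k&b];q=q[q[:,2]>.05];print("lever",len(q),q.mean(0),np.percentile(q,[2,98],axis=0))
```

```text
head [217 207   7   7  39] ((0.6191663146018982, 0.20108933746814728), (0.010937733575701714, 0.010445508174598217), 0.42099276185035706) 0.14443240252460932
head [265 218   7   7  41] ((0.6006764769554138, 0.11552522331476212), (0.011057927273213863, 0.011067572049796581), 3.184704065322876) 0.14484951345976513
head [211 230   7   7  40] ((0.5783131122589111, 0.20999759435653687), (0.010823706164956093, 0.011084645986557007), 3.471457004547119) 0.1446444992132685
head [259 241   7   7  39] ((0.5598853826522827, 0.12477483600378036), (0.010906019248068333, 0.010801759548485279), 3.169654607772827) 0.14485960343519816
10.0 X [0.4998 0.6064] Y [0.1652 0.4007]
10.5 X [0.4982 0.6031] Y [0.1702 0.4052]
11.0 X [0.4965 0.5998] Y [0.1753 0.4101]
11.5 X [0.4947 0.5964] Y [0.1803 0.4146]
12.0 X [0.4928 0.5931] Y [0.1853 0.4193]
12.5 X [0.4902 0.5903] Y [0.1901 0.4241]
13.0 X [0.4868 0.5883] Y [0.1946 0.429 ]
13.5 X [0.4832 0.5865] Y [0.1991 0.4341]
14.0 X [0.4795 0.5846] Y [0.2036 0.4391]
top [275.85 236.85] [ 7.78 15.69] 13 [0.5772 0.1049 0.108 ] top pts [0.5755 0.1033 0.1225]
top [258.  232.5] [0.8  8.76] 14 [0.5848 0.1378 0.108 ] top pts [0.5829 0.1357 0.1225]
top [229.37 226.14] [ 9.32 16.09] 12 [0.5959 0.1906 0.108 ] top pts [0.5938 0.1877 0.1225]
side [295.03 201.91] [14.68 14.98] 169 [0.5786 0.1062 0.108 ] top pts [0.5736 0.0894 0.1225]
side [289.97 172.1 ] [14.63 14.83] 94 [0.5975 0.1932 0.108 ] top pts [0.5922 0.1746 0.1225]
[[0.583, 0.119, 0.104], [0.582, 0.119, 0.101], [0.582, 0.119, 0.099], [0.581, 0.114, 0.101], [0.579, 0.108, 0.104], [0.579, 0.108, 0.102], [0.578, 0.106, 0.101]]
[[0.604, 0.213, 0.1], [0.602, 0.206, 0.103], [0.602, 0.207, 0.1], [0.601, 0.204, 0.1], [0.599, 0.198, 0.102], [0.598, 0.196, 0.102], [0.598, 0.195, 0.1]]
lever 120 [0.49438575 0.22768462 0.11437891] [[0.4860048  0.21588872 0.10945387]
 [0.50215994 0.24008513 0.11798167]]
```

The top view shows the jig (base at px 183–303 × 198–270), with the bare head on the right and the painted head on the left. The lever grip is at (206,281), the thick mandrel at row 327 and the thin one at row 295. The side view shows both ferrules, at (295,202) and (290,172). The jig's yaw is about -12.2°. I'll move over the lever with the gripper shut.

Emit:
{"api": "send_rows", "payload": {
  "motion": "1 0.0167 0.0536 0 0 0 -2.33;1 0.0167 0.0536 0 0 0 -2.33;1 0.0167 0.0536 0 0 0 -2.33;1 0.0167 0.0536 0 0 0 -2.33;1 0.0167 0.0536 0 0 0 -2.33",
  "force": 20
}}

```text
clock: 0.72
position: [0.3252, -0.3066, 0.2921]
ee_rot: [-3.127, -0.301, 0.0]
force: [1.4, 0.2, -0.2]
width: 0.503
gripper_force: 0.0
```

Emit:
{"api": "send_rows", "payload": {
  "motion": "1 0.0167 0.0536 0 0 0 -2.33;1 0.0167 0.0536 0 0 0 -2.33;1 0.0167 0.0536 0 0 0 -2.33;1 0.0167 0.0536 0 0 0 -2.33;1 0.0167 0.0536 0 0 0 -2.33"
}}

```text
clock: 1.35
position: [0.4086, -0.0388, 0.2923]
ee_rot: [3.141, -0.018, 0.0]
force: [1.3, -1.3, 0.3]
width: 0.011
gripper_force: 0.0
```

Emit:
{"api": "send_rows", "payload": {
  "motion": "1 0.0167 0.0536 0 0 0 -2.33;1 0.0167 0.0536 0 0 0 -2.33;1 0.0167 0.0536 0 0 0 -2.33;1 0.0167 0.0536 0 0 0 -2.33;1 0.0167 0.0536 0 0 0 -2.33"
}}

```text
clock: 1.98
position: [0.4923, 0.2291, 0.2919]
ee_rot: [3.123, -0.337, -0.0]
force: [0.9, -0.8, 1.1]
width: 0.0
gripper_force: 0.0
```

Emit:
{"api": "send_rows", "payload": {
  "motion": "1 0 0 -0.04 0 0 0;1 0 0 -0.04 0 0 0;1 0 0 -0.016 0 0 0;1 0 0 0 0 0 0"
}}

```text
clock: 2.48
position: [0.4917, 0.2272, 0.1957]
ee_rot: [3.123, -0.334, -0.003]
force: [0.3, 0.0, 0.4]
width: 0.0
gripper_force: 0.0
```

Run:
```python
from cell import arm
import cv2,numpy as np
for n in("top","side"):
    im,d=arm.get_image(n);cv2.imwrite(f"pics/{n}1.png",im);np.save(f"pics/{n}1.npy",d);np.savez(f"pics/{n}1cam.npz",**arm.camera_model(n))
im=cv2.imread("pics/side1.png")
cv2.imwrite("pics/side1c.png",cv2.resize(im[80:260,170:350],None,fx=3.3,fy=3.3))
```

```text
(no output)
```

View pics/side1c.png

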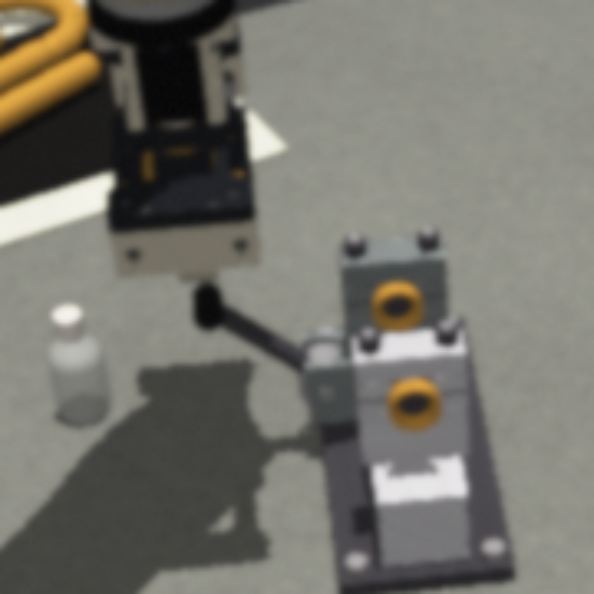

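Emit:
{"api": "send_rows", "payload": {
  "motion": "1 0 0 -0.012 0 0 0;1 -0.0045 0.001 -0.006 0 0 0;1 -0.0045 0.001 -0.006 0 0 0;1 -0.0035 0.0008 -0.0065 0 0 0;1 -0.0035 0.0008 -0.0065 0 0 0"
}}

```text
clock: 3.2
position: [0.4747, 0.2317, 0.1594]
ee_rot: [3.124, -0.333, -0.002]
force: [-6.4, -0.9, 10.8]
width: 0.006
gripper_force: 5.6
```

Emit:
{"api": "send_rows", "payload": {
  "motion": "1 -0.0024 0.0005 -0.007 0 0 0;1 -0.0024 0.0005 -0.007 0 0 0;1 -0.0011 0.0002 -0.0074 0 0 0;1 -0.0011 0.0002 -0.0074 0 0 0;1 0 0 0 0 0 0"
}}

```text
clock: 3.82
position: [0.4672, 0.2333, 0.13]
ee_rot: [3.124, -0.332, -0.003]
force: [-2.3, 0.6, 3.7]
width: 0.006
gripper_force: 1.9
```

Emit:
{"api": "send_rows", "payload": {
  "motion": "1 0 0 -0.006 0 0 0;1 0 0 -0.004 0 0 0;1 0 0 -0.002 0 0 0;1 0 0 0 0 0 0"
}}

```text
clock: 4.32
position: [0.4689, 0.2324, 0.1182]
ee_rot: [3.123, -0.334, -0.0]
force: [-0.1, -1.1, 0.0]
width: 0.009
gripper_force: 0.0
```

Emit:
{"api": "send_rows", "payload": {
  "motion": "1 0 0 -0.002 0 0 0;1 0 0 -0.002 0 0 0;1 0 0 0 0 0 0"
}}

```text
clock: 4.7
position: [0.4691, 0.2326, 0.1153]
ee_rot: [3.124, -0.335, 0.001]
force: [-4.2, -2.4, 14.9]
width: 0.005
gripper_force: 7.2
```

Emit:
{"api": "send_rows", "payload": {
  "motion": "1 0 0 -0.002 0 0 0;1 0 0 -0.001 0 0 0;1 0 0 0 0 0 0"
}}

```text
clock: 5.08
position: [0.4692, 0.2328, 0.114]
ee_rot: [3.124, -0.334, 0.003]
force: [-10.5, -6.4, 37.6]
width: 0.007
gripper_force: 19.2
```

The lever is on its stop: force rose to 38 N with no further travel. I'll retract and go to the mandrel.

Emit:
{"api": "send_rows", "payload": {
  "motion": "1 0 0 0.04 0 0 0;1 0 0 0.062 0 0 0;1 0 0 0.062 0 0 0;0.5 -0.0052 -0.0483 0 0 0 10.13;0.5 -0.0052 -0.0483 0 0 0 10.13"
}}

```text
clock: 5.7
position: [0.4588, 0.1351, 0.2762]
ee_rot: [-3.133, -0.231, -0.003]
force: [0.2, -1.3, -0.7]
width: 0.173
gripper_force: 0.0
```

Emit:
{"api": "send_rows", "payload": {
  "motion": "0.5 -0.0052 -0.0483 0 0 0 10.13;0.5 -0.0052 -0.0483 0 0 0 10.13;0.5 -0.0052 -0.0483 0 0 0 10.13;0.5 -0.0052 -0.0483 0 0 0 10.13;0.5 -0.0052 -0.0483 0 0 0 10.13"
}}

```text
clock: 6.32
position: [0.4338, -0.0982, 0.2756]
ee_rot: [2.759, 1.501, 0.001]
force: [0.6, 0.7, 0.4]
width: 0.494
gripper_force: 0.0
```

Emit:
{"api": "send_rows", "payload": {
  "motion": "0.5 -0.0052 -0.0483 0 0 0 10.13;0.5 -0.0052 -0.0483 0 0 0 10.13;0.5 -0.0052 -0.0483 0 0 0 10.13;0.5 0 0 0 0 0 0;0.5 0 0 0 0 0 0"
}}

```text
clock: 6.95
position: [0.4186, -0.2401, 0.2753]
ee_rot: [-2.281, -2.159, -0.001]
force: [-0.7, 1.2, -0.1]
width: 0.497
gripper_force: 0.0
```

```bash
cat > snap.py <<'E'
import sys,cv2,numpy as np
from cell import arm
def snap(n,t):
    m=arm.camera_model(n);im,d=arm.get_image(n);cv2.imwrite(f"pics/{n}{t}.png",im);np.save(f"pics/{n}{t}.npy",d);np.savez(f"pics/{n}{t}cam.npz",**m)
for n in sys.argv[2:]: snap(n,sys.argv[1])
E
python3 snap.py 2 top side wrist
python3 - <<'E'
from h import *
from cell import arm
s=arm.observe();print(s["position"],s["ee_rot"],s["joints"],s["width"])
# lever & slide check from top/side
im,d,m=load("top","2");w=cloud(m,d)
k=(im.max(2)<40);b=np.zeros(k.shape,bool);b[265:310,190:225]=1
q=w[k&b];q=q[q[:,2]>.03];print("lever",len(q),q.mean(0),np.percentile(q,[2,98],axis=0))
im,d,m=load("side","2");
g=cv2.inRange(cv2.cvtColor(im,cv2.COLOR_BGR2HSV),(10,120,90),(30,255,255));b=np.zeros_like(g);b[150:230,260:330]=255
cs,_=cv2.findContours(g&b,cv2.RETR_EXTERNAL,cv2.CHAIN_APPROX_NONE)
for c in cs:
    if len(c)>=12: print(np.round(cv2.fitEllipse(c)[0],2))
im,d,m=load("wrist","2");w=cloud(m,d)
q=w[np.isfinite(w[...,0])&(w[...,2]>.04)&(w[...,2]<.075)&(abs(w[...,0]-.417)<.025)]
for y in np.arange(-.34,-.03,.02):
    r=q[abs(q[:,1]-y)<.006]
    if len(r)>20: t=r[r[:,2]>r[:,2].max()-.004];print(round(y,3),len(r),t.mean(0).round(4),np.ptp(r[:,0]).round(4))
E
```

```text
[ 0.41896396 -0.2392069   0.27555129] [2.27783304e+00 2.16346632e+00 2.94997589e-04] [ 0.82874046  0.26868182 -0.5120028   1.90030285  0.15394475  1.01092465
  0.19850072] 0.5011244727637116
lever 82 [0.47321745 0.23300116 0.048519  ] [[0.46423883 0.22048171 0.04361205]
 [0.48134189 0.24489276 0.05269883]]
[295.08 201.92]
[289.95 172.09]
-0.32 381 [ 0.4166 -0.3199  0.0611] 0.045
-0.3 256 [ 0.4169 -0.2999  0.0612] 0.0236
-0.28 274 [ 0.4172 -0.2799  0.0611] 0.0236
-0.26 290 [ 0.418  -0.26    0.0611] 0.0239
-0.24 342 [ 0.4181 -0.2406  0.0608] 0.0242
-0.22 181 [ 0.4188 -0.2199  0.0561] 0.0135
-0.2 202 [ 0.4191 -0.2001  0.0562] 0.014
-0.18 208 [ 0.4194 -0.1802  0.0561] 0.0136
-0.16 219 [ 0.4197 -0.16    0.0561] 0.0136
-0.14 236 [ 0.4202 -0.1401  0.0564] 0.0138
-0.12 248 [ 0.4204 -0.12    0.0561] 0.0137
-0.1 635 [ 0.421  -0.1008  0.056 ] 0.0433
-0.08 288 [ 0.4213 -0.0799  0.056 ] 0.014
-0.06 291 [ 0.4216 -0.0602  0.0563] 0.014
```

View pics/wrist2.png

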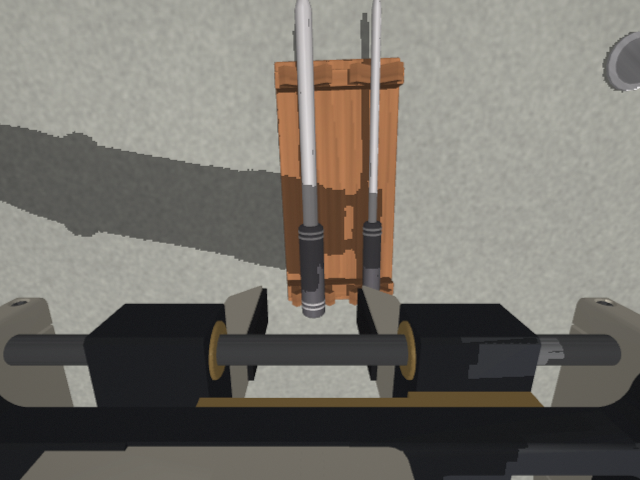

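The wrist view shows the thick mandrel (handle at px 312, 225–315) between the fingers and the thin one to its right. Half-open fingers clear the thin mandrel, so I'm descending.

Emit:
{"api": "send_rows", "payload": {
  "motion": "0.5 -0.0015 -0.011 -0.05 0 0 2;0.5 0 0 -0.05 0 0 0;0.5 0 0 -0.04 0 0 0;0.5 0 0 -0.025 0 0 0;0.5 0 0 -0.0135 0 0 0"
}}

```text
clock: 7.72
position: [0.4171, -0.2504, 0.0959]
ee_rot: [-2.239, -2.202, 0.0]
force: [0.4, 0.0, 0.4]
width: 0.504
gripper_force: 0.0
```

Emit:
{"api": "send_rows", "payload": {
  "motion": "0.5 0 0 0 0 0 0;0.7 0 0 0 0 0 0;1 0 0 0 0 0 0;1 0 0 0 0 0 0;1 0 0 0 0 0 0",
  "force": 50
}}

```text
clock: 8.35
position: [0.4175, -0.2518, 0.0976]
ee_rot: [2.24, 2.2, 0.0]
force: [-0.2, 0.6, 7.2]
width: 0.249
gripper_force: 50.0
```

Emit:
{"api": "send_rows", "payload": {
  "motion": "1 0 0 0.01 0 0 0;1 0 0 0.02 0 0 0;1 0 0 0.02 0 0 0;1 0 0 0.0175 0 0 0;1 0 0 0 0 0 0"
}}

```text
clock: 8.98
position: [0.4175, -0.2518, 0.1656]
ee_rot: [2.24, 2.2, 0.001]
force: [0.4, -0.5, -4.0]
width: 0.249
gripper_force: 50.0
```

Emit:
{"api": "send_rows", "payload": {
  "motion": "1 0.026 0.025 0 0 0 -2.8;1 0.026 0.025 0 0 0 -2.8;1 0.026 0.025 0 0 0 -2.8;1 0.026 0.025 0 0 0 -2.8;1 0 0 0 0 0 0"
}}

```text
clock: 9.6
position: [0.5227, -0.1483, 0.1637]
ee_rot: [-2.44, -1.977, -0.003]
force: [-0.4, -0.1, -4.9]
width: 0.247
gripper_force: 50.0
```

Emit:
{"api": "send_rows", "payload": {
  "motion": "1 0 0 0 0 0 0;1 0 0 0 0 0 0;1 0 0 0 0 0 0"
}}

```text
clock: 9.98
position: [0.5205, -0.1524, 0.1643]
ee_rot: [-2.446, -1.971, 0.001]
force: [-0.7, -0.2, -4.4]
width: 0.247
gripper_force: 50.0
```

```bash
python3 snap.py 3 top side wrist
python3 - <<'E'
from h import *
from cell import arm
from scipy.spatial.transform import Rotation as R
s=arm.observe();print(s["position"],s["ee_rot"],s["width"],s["force"])
print(R.from_rotvec(s["ee_rot"]).as_matrix().round(4))
for n in("top","wrist"):
    im,d,m=load(n,"3");w=cloud(m,d)
    ex=np.array([.9774,-.2113]);ey=np.array([.2113,.9774])
    X,Y,Z=w[...,:2]@ex,w[...,:2]@ey,w[...,2]
    k=(abs(X-.542)<.03)&(Z>.085)&(Z<.15)&(Y<.205)
    print(n)
    for y in np.arange(-.02,.2,.015):
        r=k&(abs(Y-y)<.005)
        if r.sum()>8:
            z=Z[r];t=z>np.percentile(z,90)-.004
            print(round(y,3),r.sum(),"midX",((X[r].min()+X[r].max())/2).round(4),"w",np.ptp(X[r]).round(4),"ztop",np.percentile(z,95).round(4))
    print("tipY",Y[k].max() if k.any() else None)
    for a,b in((.2,.225),(.29,.33)):
        r=(abs(X-.542)<.02)&(Y>a)&(Y<b)&(Z>.09)&(Z<.13)
        print("ferr",a,r.sum(), (X[r].min()+X[r].max())/2 if r.any() else 0, np.percentile(X[r],[1,99]) if r.any() else 0,np.percentile(Y[r],[1,5]) if r.any() else 0,np.percentile(Z[r],99) if r.any() else 0)
E
```

```text
[ 0.52088722 -0.15198878  0.16450006] [ 2.44587276e+00  1.97141677e+00 -1.28116094e-04] 0.24765449563046624 [ 0.09884128 -0.27310538 -3.38702823]
[[ 2.124e-01  9.772e-01  0.000e+00]
 [ 9.772e-01 -2.124e-01 -2.000e-04]
 [-1.000e-04  1.000e-04 -1.000e+00]]
top
-0.02 13 midX 0.5395 w 0.0133 ztop 0.1244
-0.005 43 midX 0.54 w 0.0133 ztop 0.1237
0.01 45 midX 0.5399 w 0.0135 ztop 0.1242
0.025 43 midX 0.5401 w 0.0137 ztop 0.1242
0.04 44 midX 0.54 w 0.0136 ztop 0.1232
0.055 43 midX 0.5403 w 0.0136 ztop 0.1242
0.07 42 midX 0.54 w 0.0136 ztop 0.1233
0.085 42 midX 0.5401 w 0.0136 ztop 0.1233
0.1 44 midX 0.5403 w 0.0135 ztop 0.1235
0.115 44 midX 0.5402 w 0.014 ztop 0.1219
0.13 43 midX 0.5403 w 0.013 ztop 0.1228
0.145 43 midX 0.5404 w 0.0138 ztop 0.1234
0.16 32 midX 0.5396 w 0.0112 ztop 0.1216
tipY 0.1668038340005098
ferr 0.2 92 0.5418254009610002 [0.52789155 0.55571386] [0.21704741 0.21726298] 0.12417590181375285
ferr 0.29 199 0.5419433689502868 [0.52296252 0.56093511] [0.30499614 0.30523546] 0.1294959078811829
wrist
-0.02 1194 midX 0.5416 w 0.0235 ztop 0.128
-0.005 721 midX 0.5419 w 0.0136 ztop 0.1235
0.01 788 midX 0.5418 w 0.0141 ztop 0.1234
0.025 864 midX 0.5419 w 0.0137 ztop 0.1233
0.04 962 midX 0.5419 w 0.014 ztop 0.1231
0.055 1051 midX 0.5419 w 0.0136 ztop 0.1229
0.07 1172 midX 0.5419 w 0.0141 ztop 0.1227
0.085 976 midX 0.542 w 0.014 ztop 0.1226
tipY 0.08913299667488325
ferr 0.2 0 0 0 0 0
ferr 0.29 0 0 0 0 0
```

View pics/wrist3.png

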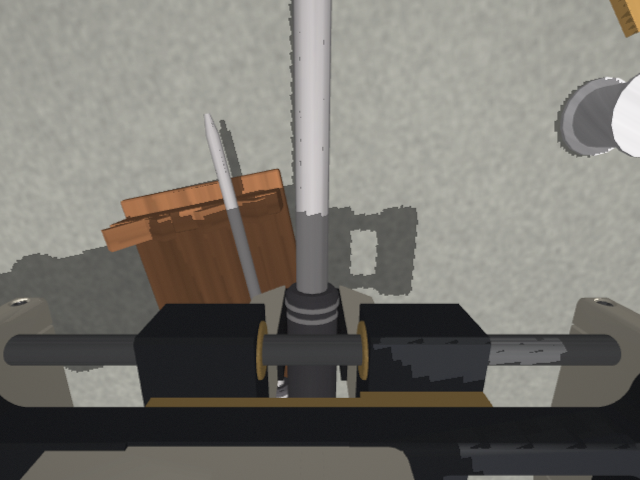

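The mandrel is parallel to the jig to within 0.2°. In the same top image it sits 1.7 mm short in X and about 8.5 mm high, with a slight droop. I'll correct that and start inserting.

Emit:
{"api": "send_rows", "payload": {
  "motion": "1 0.0017 -0.0004 -0.0085 0.39 -0.085 0;1 0 0 0 0 0 0;1 0.0042 0.0195 0 0 0 0;1 0.0042 0.0195 0 0 0 0;1 0 0 0 0 0 0"
}}

```text
clock: 10.75
position: [0.5316, -0.111, 0.156]
ee_rot: [-2.439, -1.973, -0.01]
force: [-0.1, -0.4, -3.7]
width: 0.248
gripper_force: 50.0
```

```bash
cat > chk.py <<'E'
import sys
from h import *
from snap import snap
from cell import arm
t=sys.argv[1]
s=arm.observe();p=s["position"];print("TCP X,Y,z",p[0]*.9774-p[1]*.2113,p[0]*.2113+p[1]*.9774,p[2],"F",s["force"].round(1),"T",s["ft_torque"].round(2))
snap("top",t);snap("side",t)
im,d,m=load("top",t);w=cloud(m,d)
X,Y,Z=w[...,:2]@[.9774,-.2113],w[...,:2]@[.2113,.9774],w[...,2]
def sec(a,b,lo=.085,h=.02):
    r=(abs(X-.542)<h)&(Y>a)&(Y<b)&(Z>lo)&(Z<.14)
    if r.sum()>8: print("sec",a,b,r.sum(),"midX",((X[r].min()+X[r].max())/2).round(4),"w",np.ptp(X[r]).round(4),"ztop",np.percentile(Z[r],[90,97]).round(4),"Y",Y[r].min().round(4),Y[r].max().round(4))
for a in np.arange(-.01,.2,.03): sec(a,a+.015)
sec(.2,.225);sec(.262,.275);sec(.275,.29);sec(.29,.33);sec(.335,.40)
E
python3 chk.py 4
```

```text
TCP X,Y,z 0.5430576458894119 0.003798898056900743 0.15599812888651662 F [-0.1 -0.4 -3.7] T [-0.15 -0.07  0.02]
sec 0.019999999999999997 0.034999999999999996 30 midX 0.5419 w 0.0134 ztop [0.1163 0.117 ] Y 0.0283 0.0349
sec 0.049999999999999996 0.065 64 midX 0.5418 w 0.0139 ztop [0.1159 0.1162] Y 0.05 0.0647
sec 0.08 0.095 63 midX 0.5415 w 0.0137 ztop [0.1159 0.1164] Y 0.0802 0.0949
sec 0.11 0.125 64 midX 0.5418 w 0.0141 ztop [0.1154 0.1161] Y 0.1102 0.1247
sec 0.13999999999999999 0.15499999999999997 62 midX 0.5418 w 0.0135 ztop [0.1158 0.1179] Y 0.1401 0.1549
sec 0.16999999999999998 0.185 63 midX 0.5418 w 0.0138 ztop [0.1153 0.1164] Y 0.1704 0.1849
sec 0.19999999999999998 0.21499999999999997 27 midX 0.5414 w 0.011 ztop [0.1133 0.1141] Y 0.2001 0.2092
sec 0.2 0.225 119 midX 0.5418 w 0.0284 ztop [0.1224 0.1238] Y 0.2001 0.2249
sec 0.29 0.33 362 midX 0.542 w 0.0398 ztop [0.1361 0.1375] Y 0.3044 0.33
sec 0.335 0.4 55 midX 0.5425 w 0.0388 ztop [0.1367 0.1378] Y 0.3351 0.3456
```

Emit:
{"api": "send_rows", "payload": {
  "motion": "1 0.0017 0.0078 0 0 0 0;1 0.0021 0.0098 0 0 0 0;1 0.0021 0.0098 0 0 0 0;1 0.0021 0.0098 0 0 0 0;1 0 0 0 0 0 0"
}}

```text
clock: 11.48
position: [0.5395, -0.0744, 0.156]
ee_rot: [-2.44, -1.972, -0.009]
force: [0.3, 0.1, -4.1]
width: 0.246
gripper_force: 50.0
```

Emit:
{"api": "send_rows", "payload": {
  "motion": "1 0.0021 0.0098 0 0 0 0;1 0.0021 0.0098 0 0 0 0;1 0.0021 0.0098 0 0 0 0;1 0 0 0 0 0 0"
}}

```text
clock: 11.98
position: [0.5458, -0.045, 0.1561]
ee_rot: [-2.44, -1.972, -0.01]
force: [0.1, 1.1, -3.9]
width: 0.249
gripper_force: 50.0
```

```bash
python3 chk.py 5
```

```text
TCP X,Y,z 0.5429485389923167 0.07137673911238623 0.1560533984854248 F [ 0.1  1.1 -3.9] T [-0.12 -0.07  0.03]
sec 0.11 0.125 47 midX 0.5416 w 0.0137 ztop [0.1161 0.1168] Y 0.1121 0.1246
sec 0.13999999999999999 0.15499999999999997 62 midX 0.5419 w 0.0137 ztop [0.1162 0.1174] Y 0.1402 0.1549
sec 0.16999999999999998 0.185 62 midX 0.5416 w 0.0133 ztop [0.1151 0.1161] Y 0.17 0.185
sec 0.19999999999999998 0.21499999999999997 62 midX 0.5418 w 0.0142 ztop [0.1155 0.1164] Y 0.2003 0.215
sec 0.2 0.225 155 midX 0.5416 w 0.0287 ztop [0.1217 0.1237] Y 0.2003 0.2249
sec 0.262 0.275 43 midX 0.5414 w 0.0127 ztop [0.1147 0.1152] Y 0.2622 0.2746
sec 0.29 0.33 360 midX 0.5419 w 0.0393 ztop [0.1364 0.1375] Y 0.3046 0.33
sec 0.335 0.4 55 midX 0.5427 w 0.0385 ztop [0.1364 0.138 ] Y 0.335 0.3447
```

Emit:
{"api": "send_rows", "payload": {
  "motion": "1 0.0021 0.0098 0 0 0 0;1 0.0021 0.0098 0 0 0 0;1 0.0021 0.0098 0 0 0 0;1 0.0021 0.0098 0 0 0 0;1 0 0 0 0 0 0"
}}

```text
clock: 12.7
position: [0.5541, -0.0058, 0.156]
ee_rot: [-2.44, -1.972, -0.009]
force: [0.0, -0.4, -4.2]
width: 0.244
gripper_force: 50.0
```

Emit:
{"api": "send_rows", "payload": {
  "motion": "1 0.0021 0.0098 0 0 0 0;1 0.0021 0.0098 0 0 0 0;1 0.0021 0.0098 0 0 0 0;1 0.0015 0.0068 0 0 0 0;1 0 0 0 0 0 0"
}}

```text
clock: 13.32
position: [0.5618, 0.0299, 0.156]
ee_rot: [-2.441, -1.971, -0.009]
force: [0.5, -0.3, -3.6]
width: 0.249
gripper_force: 50.0
```

```bash
python3 chk.py 6; python3 -c "
import cv2
im=cv2.imread('pics/top6.png');cv2.imwrite('pics/top6c.png',cv2.resize(im[190:320,150:320],None,fx=4,fy=4))"
```

```text
TCP X,Y,z 0.5427958360056725 0.1479544961625439 0.1559745418504655 F [ 0.5 -0.3 -3.6] T [-0.12 -0.05  0.02]
sec 0.262 0.275 53 midX 0.5418 w 0.0134 ztop [0.1151 0.1164] Y 0.2621 0.2747
sec 0.275 0.29 64 midX 0.5418 w 0.014 ztop [0.1151 0.1157] Y 0.2751 0.2899
sec 0.29 0.33 404 midX 0.5421 w 0.0398 ztop [0.1362 0.1374] Y 0.2904 0.3299
sec 0.335 0.4 67 midX 0.542 w 0.0374 ztop [0.1366 0.137 ] Y 0.3351 0.3542
```

View pics/top6c.png

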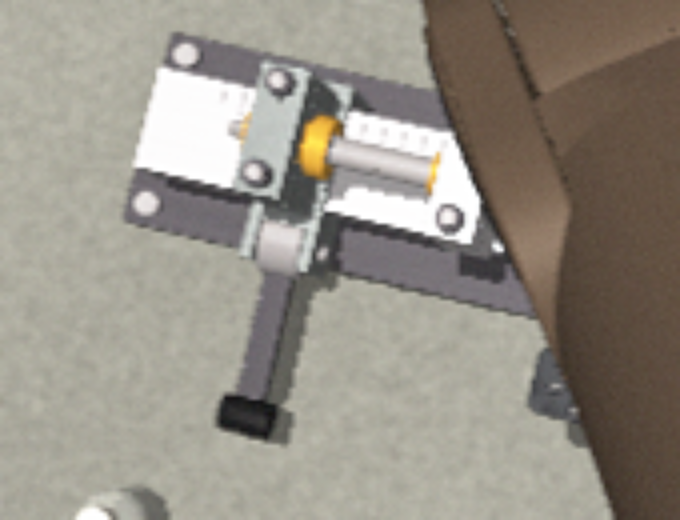

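The picture shows the rod spanning both tubes, with its tip at crop (235,130) about 10 mm past the far end. The lever is down. It needs about 11 mm more.

Emit:
{"api": "send_rows", "payload": {
  "motion": "1 0.0012 0.0054 0 0 0 0;1 0.0012 0.0054 0 0 0 0;1 0 0 0 0 0 0;1 0 0 0 0 0 0;1 0 0 0 0 0 0"
}}

```text
clock: 14.05
position: [0.5641, 0.0396, 0.1559]
ee_rot: [-2.442, -1.969, -0.008]
force: [-0.3, -0.2, -4.1]
width: 0.248
gripper_force: 50.0
```

```bash
python3 chk.py 7
python3 - <<'E'
from h import *
im,d,m=load("top","7");w=cloud(m,d)
X,Y,Z=w[...,:2]@[.9774,-.2113],w[...,:2]@[.2113,.9774],w[...,2]
r=(abs(X-.542)<.012)&(Z>.09)&(Z<.13)&(Y>.335)
o=np.argsort(Y[r]);print(np.c_[Y[r],X[r],Z[r]][o].round(4)[::2])
E
```

```text
TCP X,Y,z 0.5429737259223777 0.15794302371631153 0.15590560879855167 F [-0.3 -0.2 -4.1] T [-0.13 -0.03  0.03]
sec 0.262 0.275 55 midX 0.5423 w 0.0136 ztop [0.1148 0.1164] Y 0.2621 0.275
sec 0.275 0.29 61 midX 0.542 w 0.0134 ztop [0.115  0.1157] Y 0.2752 0.2899
sec 0.29 0.33 408 midX 0.5422 w 0.0395 ztop [0.1358 0.1372] Y 0.2905 0.3299
sec 0.335 0.4 111 midX 0.5426 w 0.0383 ztop [0.1361 0.1371] Y 0.3351 0.3642
[[0.3438 0.5392 0.1184]
 [0.3442 0.541  0.1185]
 [0.3454 0.5489 0.1143]
 [0.3468 0.536  0.1102]
 [0.3471 0.5377 0.1111]
 [0.3478 0.5412 0.1117]
 [0.3484 0.5388 0.1144]
 [0.3488 0.5491 0.1085]
 [0.3492 0.5374 0.1098]
 [0.3496 0.544  0.1153]
 [0.3497 0.5408 0.1115]
 [0.35   0.5383 0.1153]
 [0.3508 0.5461 0.1123]
 [0.3511 0.5354 0.1078]
 [0.352  0.5438 0.1131]
 [0.3523 0.5456 0.1136]
 [0.3526 0.5365 0.1104]
 [0.3535 0.5433 0.114 ]
 [0.3537 0.5418 0.1114]
 [0.3539 0.5478 0.1094]
 [0.3548 0.5395 0.1122]
 [0.3554 0.5413 0.1117]
 [0.356  0.5389 0.1146]
 [0.3571 0.5409 0.1122]
 [0.3576 0.5427 0.1121]
 [0.3588 0.5388 0.1106]
 [0.3592 0.5422 0.1127]
 [0.3602 0.5469 0.1063]
 [0.3614 0.5387 0.108 ]
 [0.3621 0.5422 0.1088]
 [0.3635 0.54   0.1084]
 [0.3642 0.5435 0.1093]]
```

```bash
python3 -c "
from cell import arm
print(arm.sign_off())"
```

```text
the job is handed in; nothing more can be done
None
```

The cam lever is pressed down onto its stop and the thick mandrel is held still through both tubes, tip about 20 mm out of the far end; the sliding head did not shift, the arm touched none of the bystanders, and the job is handed in (about 14 s used).

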